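Clamp three sample bottles in the mixer carrier

ROBOT

A 6-joint arm with a two-finger parallel gripper is mounted at the origin on the work surface. World frame = base frame: x ahead of the robot, y to its left, z up, the work surface at z = 0. Lengths are in m, angles in rad, forces in N, time in s.
With the tool pointing down it reaches from about 0.35 to 0.775 m from the base axis. Payload 5.5 kg.
Tool frame: the origin (TCP) lies on the centre line of the jaws, within the pads' length; the fingertips stand 8 mm ahead of it and the grasp point (between the pads) lies 11 mm behind it; z points along the fingers, y is the direction in which the jaws open and shut (so a half turn about z gives the same grasp; the last joint's range is limited). The gripper opens to 85 mm and grips with 20 to 120 N. Pads are 22 mm wide; open, the fingers measure 114 mm over their backs; the gripper's body (76 mm by 85 mm) begins 54 mm behind the grasp point. The pads swing forward as they close: fully open they stand 13 mm farther back than shut.
Start: joints at [-1.451, 0.313, 0.046, 1.304, 0, 1.431], TCP at [0.148, -0.556, 0.239] pointing down, gripper open.
Joint ranges: [-2.76, 2.76], [-0.86, 1.69], [-1.03, 1.26], [-2.2, 2.34], [-1.47, 1.5], [-3.14, 3.14]. Speed limits (rad/s): [2.57, 2.57, 3.14, 3.14, 3.14, 3.14].

INTERFACE

Orientations are given as a unit quaternion [w, x, y, z].
In Python, from workcell import env gives the robot as it stands. The module is installed in compiled form; this text tells all that it offers.
- The arm moves only by the tool play_rows, never from a script. Its argument "steps" is a list of rows, each an object with "claw": the closure in counts, from 0 (fully open) to 255 (shut); "dp": the shift along the tool's x, y, z in m, a list of three; "angular": the turn, a rotation vector about the tool's x, y, z in degrees, a list of three. In form: [{"claw": claw, "dp": [dx, dy, dz], "angular": [wx, wy, wz]}, ...]. A call has exactly 8 rows; each row shifts and turns the commanded pose from where the row before left it, along the tool's axes as they then stand; what a row does not reach is not made up. A row lasts 1/12 s, in which the tool goes at most 41.7 mm and 7.16 degrees, less where a joint would pass 70% of its speed; a pose out of reach is approached as far as the arm can. A call is refused whole if a number of a shift passes 0.0417 or a number of a turn 7.16, either way. A call with a gripper value outside its range is refused whole. The fingers move at their own pace and stop on an object; "force" is the grip in N (left out, the last holds). Time passes only in rows, so rows that do not move let the fingers close, or fill a call up. It gives the time, the measured TCP pose, the force and the opening at its end, in the units of the state.
- env.get_state(): the state, without advancing time (a new reading comes with each control period).
- env.read_camera(name): name is "side" or "top"; returns (picture, depth): 480x640x3 uint8, red, green, blue; 480x640 float32, m along the optical axis (not along the pixel's ray), 0 where there is no reading.
- env.calibration(name): a dict with "fx", "fy", "cx", "cy" (pixels), "world_from_camera" (4x4, takes a point from camera to world coordinates). Camera axes: x right, y down, z forward; pixel columns grow to the right and rows downward; lengths in m; the calibration is good to about 2 mm. A picture is of the moment at which its call begins. calibration takes no time and is no camera call.
- env.hand_in(): hands the job in, once; it reports no verdict.
The state is a dict: "clock": time; "joint_pos": joint angles; "qvel": joint speeds; "tau": joint torques, N m; "tcp_pos": TCP position; "orientation": TCP orientation; "wrist_force": force on the tool from outside, world axes, zero at the start; "ft_torque": the same for the moment, N m; "finger_gap": finger opening in m.
Only numpy, scipy, OpenCV 4.12 (cv2) and the standard library are available. Lean on these libraries where they do the work, as an engineer would, in place of code of your own. Each camera call takes 0.05 s, during which the arm holds its last target. There are 200 camera calls.

TASK

Take the sample bottle off the scale and stand it on the mixer's carrier plate, upright between the two bottles already there. Then slide the clamp bar up to the bottles so that all three stand squarely in one straight row, snug between the back rail and the bar; once they are, flip the cam lever over its high point so that it snaps fully closed, and let go. Leave the jar and the box on the bench where they are and knock no bottle over.

Things in the scene. Friction and masses are not known exactly. Their poses are not given: they have to be found in the camera images.
- carrier: Fixed aluminium plate on the bench, 300 mm wide (its y), 245 mm deep (its x, -135 to +110 mm), turned by up to 0.2 rad. Origin at bench level under it; x points away from the robot to the back rail, y left, z up. Bottles stand on its top, z = 12 mm. A 26 mm high guide block stands at x -85, y -85 mm.
- clamp_bar (a joint): Slide of the aluminium clamp bar along the carrier's +x, m: 0 = drawn back, range 0 to 0.10. Bar 230 mm long (y), 14 mm thick, 13 to 43 mm above the bench; its front face is at carrier x = -35 mm + joint value: snug on three bottles at the rail at 0.079. About 3 N friction, stays where left; pushing bottles adds a few N. It squares them against the rail.
- tab_top (a point): Middle of the top edge of the upright flat tab on the clamp bar, by which it is pushed or gripped: 12 mm thick (carrier x), 40 mm wide (y), top 93 mm above the bench, at carrier y = -30 mm. Moves with the bar; its front and rear faces are 6 mm either side of this point.
- cam_lever (a joint): Cam lever angle, rad: 0 = open, pointing to carrier +y, 30 deg above level; grows as it swings up and over to -y: 1.05 upright, 2.1 closed at its stop (30 deg above level on the right). Its spring resists (at most 0.45 N m, 5 N at the grip) up to the high point at 1.5; let go before that it springs back, past it it snaps shut and stays.
- lever_grip (a point): Centre of the black cross-grip (T-handle) at the end of the cam lever, 100 mm from the pivot: a round bar 20 mm in diameter and 36 mm long, lying along the carrier's x, flat ends; the lever's steel stem is 10 mm thick. About 120 mm above the bench when open, 170 mm when upright.
- cam_pivot (a point): The cam lever's pivot, fixed on the carrier at x = -85, y = +85, z = 70 mm; held in a dark steel clamp block (44 x 36 mm, top at z = 84 mm). Its axis runs along the carrier's x, so the lever swings in the carrier's y-z plane.
- rail_face (a point): Middle of the foot of the back rail's front face, fixed at carrier x = +90, y = 0, z = 12 mm; the steel rail is 260 mm long along y, 14 mm thick and 45 mm high above the plate.
- bottle_left: Square milky plastic bottle standing on the carrier, on the left side (+y): 46 x 46 mm, body 62 mm high, with a round white screw cap 30 mm in diameter and 20 mm high on top; 85 mm in all, about 160 g. Origin at the centre of its underside, z up, x and y square to its faces. Starts in front of the rail, a little askew.
- bottle_right: The same kind of bottle, on the carrier's right side (-y).
- bottle_scale: The same kind of bottle, standing on the scale's pan 50 mm above the bench; its place on the carrier is between the other two (about 130 mm apart), in front of the rail and beyond the clamp bar.
- scale: Fixed bench scale 250 (x) x 190 mm (y), gold housing, steel pan 140 x 170 mm on its far half, top 50 mm high, centred 45 mm along +x from the origin. Origin at bench level under its middle. It may stand to the left or to the right of the carrier.
- cap_tray: Bystander: fixed open grey tray of spare caps, 200 x 160 x 50 mm, on the other side of the carrier from the scale. Origin under its middle.
- jar: Bystander: loose round jar, 64 mm in diameter, 85 mm high, on the bench beside the rear corner of the carrier, opposite the box. Origin under its middle.
- label_box: Bystander: loose cardboard box 70 x 80 x 45 mm on the bench beside the rear corner of the carrier. Origin under its middle.

How it is judged:
By the outcome, as a careful person would: the job done as asked, in the order asked, and still so for the second after the job is handed in, with the robot touching nothing.
It also fails if it takes over 72 s, if anything falls off the work surface, if the arm or the gripper's body presses on something with over 40 N, if the wrist force passes 120 N, or if a joint passes its speed limit or range.

## Working session

There is one attempt and no reset: what is moved stays moved. The work goes in short steps, Python scripts to look and compute and a tool call to move; the robot and the scene stay as the last step left them, time stands still between calls to the robot, and variables do not carry over. Pictures are saved under pics/ and viewed, about 8 in all and at most 12, crops included, and the job is handed in when it is done.

Besides the shell and the picture viewer there is one more tool, called after "Call:" by a JSON object that holds its "fn" and its "kwargs". play_rows: Moves the arm, as the interface text tells. Its arguments: {"type":"object","properties":{"steps":{"type":"array","items":{"type":"object","properties":{"claw":{"type":"number"},"dp":{"type":"array","items":{"type":"number"}},"angular":{"type":"array","items":{"type":"number"}}}}},"force":{"type":"number"}},"required":["steps"]}

```bash
mkdir -p pics; cat > h.py <<'E'
import numpy as np, cv2
from workcell import env
def pts(name):
    im,d=env.read_camera(name); c=env.calibration(name); T=np.array(c["world_from_camera"])
    v,u=np.mgrid[0:480,0:640]
    P=np.stack([(u-c["cx"])/c["fx"]*d,(v-c["cy"])/c["fy"]*d,d],-1)@T[:3,:3].T+T[:3,3]
    P[d==0]=np.nan
    return im,P,c
def save(n,im): cv2.imwrite("pics/"+n,im[:,:,::-1])
E
python3 - <<'E'
from h import *
np.set_printoptions(precision=4,suppress=True)
for n in("top","side"):
    im,P,c=pts(n); save(n+"0.png",im); np.savez(n+"0.npz",im=im,P=P); print(n,np.array(c["world_from_camera"]),c["fx"],c["cx"],c["cy"])
s=env.get_state(); print(s)
E
```

```text
top [[ 0.0115 -0.997   0.0759  0.4631]
 [-0.9999 -0.0113  0.0031 -0.02  ]
 [-0.0023 -0.076  -0.9971  1.4355]
 [ 0.      0.      0.      1.    ]] 571.5854584432426 325.2178581823836 253.76761936297441
side [[-0.9899 -0.0649  0.1257  0.3896]
 [-0.1398  0.5883 -0.7965  1.2493]
 [-0.0222 -0.806  -0.5914  1.0421]
 [ 0.      0.      0.      1.    ]] 620.8292806895589 322.81069513161754 236.77869003487942
{'clock': 0.1, 'joint_pos': array([-1.4506,  0.3139,  0.0451,  1.3036, -0.    ,  1.4312]), 'qvel': array([ 0.    , -0.0026,  0.0041,  0.0014, -0.001 ,  0.0013]), 'tau': array([  0.0019, -48.1726,  29.9243,   0.0128,  -0.0001,   0.    ]), 'tcp_pos': array([ 0.1476, -0.5553,  0.2385]), 'orientation': array([-0.0008,  0.9916,  0.1295,  0.    ]), 'wrist_force': array([ 0.1414,  0.6669, -0.07  ]), 'ft_torque': array([-0.0235,  0.0253, -0.0268]), 'finger_gap': 0.08529758975917535}
```

View pics/top0.png

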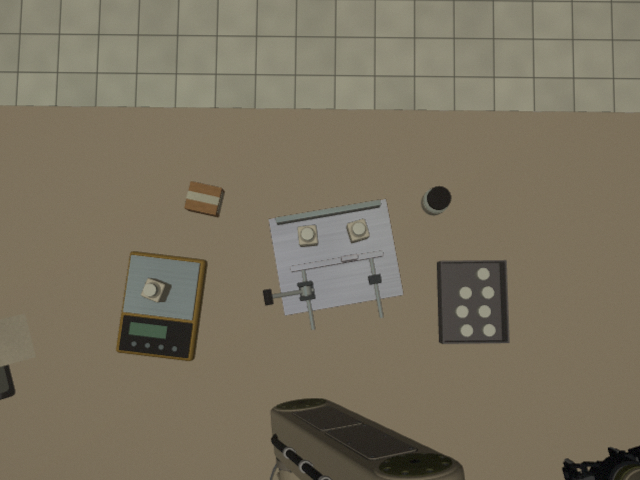

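View pics/side0.png

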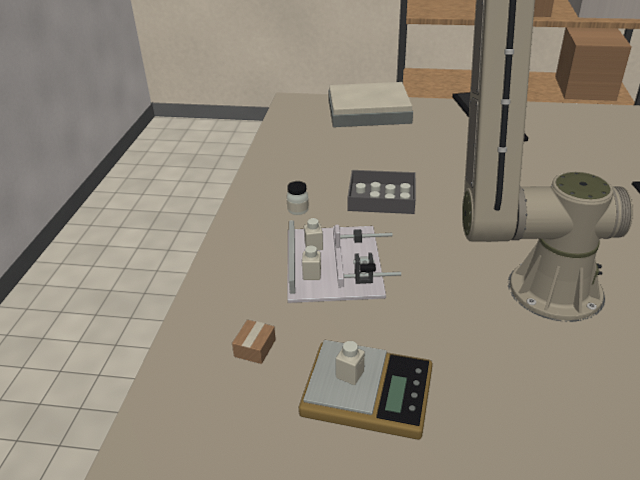

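The top view shows the scale on the left with the bottle at (154,290). The carrier is in the middle, with bottles at (308,235) and (358,230), the rail from (277,221) to (380,205), the tab at (349,258) and the lever grip at (268,297). The box is at (205,198) and the jar at (436,200).

```bash
python3 - <<'E'
from h import *
np.set_printoptions(precision=4,suppress=True)
z=np.load("top0.npz"); im,P=z["im"],z["P"]; c=env.calibration("top"); T=np.array(c["world_from_camera"])
def ray(uv,h):
    uv=np.atleast_2d(uv).astype(float)
    d=np.c_[(uv[:,0]-c["cx"])/c["fx"],(uv[:,1]-c["cy"])/c["fy"],np.ones(len(uv))]@T[:3,:3].T
    return (T[:3,3]+d*((h-T[2,3])/d[:,2])[:,None])[:,:2]
Z=P[:,:,2]
def reg(u0,u1,v0,v1,lo,hi):
    m=np.zeros(Z.shape,np.uint8); m[v0:v1,u0:u1]=((Z>lo)&(Z<hi))[v0:v1,u0:u1]
    n,l,s,ce=cv2.connectedComponentsWithStats(m)
    k=1+np.argmax(s[1:,4]); vv,uu=np.nonzero(l==k); return np.c_[uu,vv],np.median(P[vv,uu],0)
# plate
uv,m=reg(260,415,190,325,.006,.020); r=cv2.minAreaRect(ray(uv,.012).astype(np.float32)); print("plate",r,len(uv))
uv,m=reg(265,395,190,230,.045,.07); w=ray(uv,.057); r=cv2.minAreaRect(w.astype(np.float32)); print("rail",r,m,len(uv))
uv,m=reg(285,390,245,275,.03,.06); w=ray(uv,.043); print("bar",cv2.minAreaRect(w.astype(np.float32)),m,len(uv))
uv,m=reg(335,365,245,275,.075,.11); w=ray(uv,.093); print("tab",cv2.minAreaRect(w.astype(np.float32)),m,len(uv))
uv,m=reg(255,280,280,310,.08,.15); print("grip",cv2.minAreaRect(ray(uv,.125).astype(np.float32)),m,len(uv))
for n,b,h in(("L",(293,322,222,250),.012),("R",(343,372,217,245),.012),("S",(135,172,270,308),.05)):
    uv,m=reg(*b,h+.072,h+.1); w=ray(uv,h+.084); print(n,"cap",cv2.minEnclosingCircle(w.astype(np.float32)),w.mean(0),m,len(uv))
    uv,m=reg(*b,h+.045,h+.072); w=ray(uv,h+.062); print("  body",cv2.minAreaRect(w.astype(np.float32)),m,len(uv))
big=[cv2.resize(im[a:b,e:f],None,fx=4,fy=4,interpolation=cv2.INTER_CUBIC) for a,b,e,f in((195,330,260,410),)]
save("crop0.png",big[0])
save("crop1.png",cv2.resize(im[245:365,110:215],None,fx=5,fy=5,interpolation=cv2.INTER_CUBIC))
E
```

```text
plate ((0.565967321395874, -0.042035579681396484), (0.24473385512828827, 0.3055323660373688), 10.527206420898438) 5757
rail ((0.67247474193573, -0.02144189178943634), (0.016037307679653168, 0.2584904730319977), 10.454784393310547) [ 0.6725 -0.0212  0.0574] 674
bar ((0.5465303063392639, -0.04483930021524429), (0.02813759259879589, 0.22960811853408813), 10.13473892211914) [ 0.5494 -0.0299  0.0436] 495
tab ((0.5578689575195312, -0.07238978147506714), (0.012796321883797646, 0.038740530610084534), 10.135821342468262) [ 0.5583 -0.0719  0.0927] 89
grip ((0.4635818898677826, 0.10695421695709229), (0.03428025171160698, 0.03662965074181557), 1.0128329992294312) [0.4648 0.111  0.1275] 168
L cap ((0.6121143102645874, 0.026956889778375626), 0.015981871634721756) [0.6126 0.027 ] [0.6132 0.0274 0.0973] 131
  body ((0.612097978591919, 0.027279013767838478), (0.04734892398118973, 0.04575128108263016), 7.016340255737305) [0.6067 0.026  0.0749] 240
R cap ((0.6259661912918091, -0.09367230534553528), 0.015753231942653656) [ 0.6267 -0.0935] [ 0.6265 -0.0929  0.0976] 128
  body ((0.6255989670753479, -0.09376963973045349), (0.04754463583230972, 0.04665087163448334), 17.10260581970215) [ 0.6199 -0.0913  0.0747] 249
S cap ((0.4774312973022461, 0.37862634658813477), 0.0182521753013134) [0.4766 0.3809] [0.4772 0.3806 0.1358] 148
  body ((0.4763391315937042, 0.379468709230423), (0.04980693385004997, 0.046887073665857315), 69.86676788330078) [0.4755 0.3713 0.1126] 276
```

View pics/crop0.png

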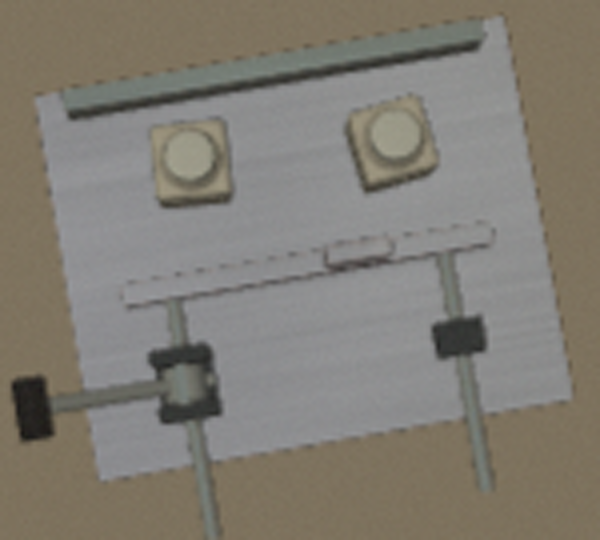

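View pics/crop1.png

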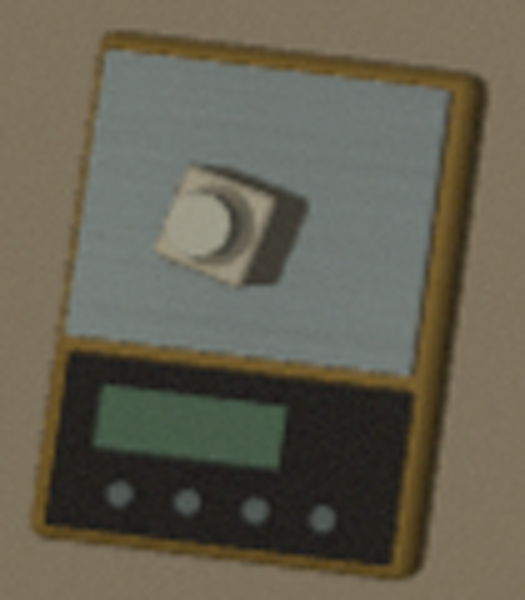

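Carrier yaw is about 10.4°, with its origin at about (0.577, -0.039). The scale bottle is at about (0.477, 0.380), with its faces at -20°. Next I travel over to the scale.

Call:
{"fn": "play_rows", "kwargs": {"steps": [{"claw": 0,"dp": [0.0286,-0.0219,0],"angular": [0,0,0]},{"claw": 0,"dp": [0.0286,-0.0219,0],"angular": [0,0,0]},{"claw": 0,"dp": [0.0286,-0.0219,0],"angular": [0,0,0]},{"claw": 0,"dp": [0.0286,-0.0219,0],"angular": [0,0,0]},{"claw": 0,"dp": [0.0286,-0.0219,0],"angular": [0,0,0]},{"claw": 0,"dp": [0.0286,-0.0219,0],"angular": [0,0,0]},{"claw": 0,"dp": [0.0286,-0.0219,0],"angular": [0,0,0]},{"claw": 0,"dp": [0.0286,-0.0219,0],"angular": [0,0,0]}]}}

```text
clock: 0.77
tcp_pos: [0.3243, -0.3259, 0.239]
orientation: [-0.0, 0.992, 0.129, -0.0]
wrist_force: [0.3, -0.4, 1.0]
finger_gap: 0.0851
```

Call:
{"fn": "play_rows", "kwargs": {"steps": [{"claw": 0,"dp": [0.0286,-0.0219,0],"angular": [0,0,0]},{"claw": 0,"dp": [0.0286,-0.0219,0],"angular": [0,0,0]},{"claw": 0,"dp": [0.0286,-0.0219,0],"angular": [0,0,0]},{"claw": 0,"dp": [0.0286,-0.0219,0],"angular": [0,0,0]},{"claw": 0,"dp": [0.0286,-0.0219,0],"angular": [0,0,0]},{"claw": 0,"dp": [0.0286,-0.0219,0],"angular": [0,0,0]},{"claw": 0,"dp": [0.0286,-0.0219,0],"angular": [0,0,0]},{"claw": 0,"dp": [0.0286,-0.0219,0],"angular": [0,0,0]}]}}

```text
clock: 1.43
tcp_pos: [0.5005, -0.0978, 0.239]
orientation: [-0.0, 0.992, 0.13, -0.0]
wrist_force: [0.3, -0.7, -0.5]
finger_gap: 0.0853
```

Call:
{"fn": "play_rows", "kwargs": {"steps": [{"claw": 0,"dp": [0.0063,-0.0294,0],"angular": [0,0,0]},{"claw": 0,"dp": [0.0063,-0.0294,0],"angular": [0,0,0]},{"claw": 0,"dp": [0.0063,-0.0294,0],"angular": [0,0,0]},{"claw": 0,"dp": [0.0063,-0.0294,0],"angular": [0,0,0]},{"claw": 0,"dp": [0.0063,-0.0294,0],"angular": [0,0,0]},{"claw": 0,"dp": [0.0063,-0.0294,0],"angular": [0,0,0]},{"claw": 0,"dp": [0.0063,-0.0294,0],"angular": [0,0,0]},{"claw": 0,"dp": [0.0063,-0.0294,0],"angular": [0,0,0]}]}}

```text
clock: 2.1
tcp_pos: [0.4876, 0.1421, 0.2389]
orientation: [0.0, 0.992, 0.13, -0.0]
wrist_force: [1.0, 0.2, -0.3]
finger_gap: 0.0853
```

Call:
{"fn": "play_rows", "kwargs": {"steps": [{"claw": 0,"dp": [0.0063,-0.0294,0],"angular": [0,0,0]},{"claw": 0,"dp": [0.0063,-0.0294,0],"angular": [0,0,0]},{"claw": 0,"dp": [0.0063,-0.0294,0],"angular": [0,0,0]},{"claw": 0,"dp": [0.0063,-0.0294,0],"angular": [0,0,0]},{"claw": 0,"dp": [0.0063,-0.0294,0],"angular": [0,0,0]},{"claw": 0,"dp": [0.0063,-0.0294,0],"angular": [0,0,0]},{"claw": 0,"dp": [0.0063,-0.0294,0],"angular": [0,0,0]},{"claw": 0,"dp": [0.0063,-0.0294,0],"angular": [0,0,0]}]}}

```text
clock: 2.77
tcp_pos: [0.4942, 0.3052, 0.2435]
orientation: [-0.031, 0.981, 0.19, -0.007]
wrist_force: [0.6, -0.1, 0.4]
finger_gap: 0.0857
```

Call:
{"fn": "play_rows", "kwargs": {"steps": [{"claw": 0,"dp": [0,0,0],"angular": [0,0,-6.9]},{"claw": 0,"dp": [0,0,0],"angular": [0,0,-6.9]},{"claw": 0,"dp": [0,0,0],"angular": [0,0,-6.9]},{"claw": 0,"dp": [0,0,0],"angular": [0,0,-6.9]},{"claw": 0,"dp": [0,0,0],"angular": [0,0,-6.9]},{"claw": 0,"dp": [0,0,0],"angular": [0,0,-6.9]},{"claw": 0,"dp": [0,0,0],"angular": [0,0,-6.9]},{"claw": 0,"dp": [0,0,0],"angular": [0,0,-6.9]}]}}

```text
clock: 3.43
tcp_pos: [0.4942, 0.3043, 0.2435]
orientation: [-0.03, 0.78, 0.625, 0.009]
wrist_force: [0.2, -0.7, -0.5]
finger_gap: 0.0854
```

```bash
cat > mv.py <<'E'
from h import *
from scipy.spatial.transform import Rotation as R
np.set_printoptions(precision=4,suppress=True)
YAW=np.radians(10.4); O=np.array([.5771,-.0391]); CX=np.array([np.cos(YAW),np.sin(YAW)]); CY=np.array([-CX[1],CX[0]])
def w(cx,cy): return O+cx*CX+cy*CY      # carrier -> world
def car(p): d=np.asarray(p)[:2]-O; return np.array([d@CX,d@CY])
def go(*targets):                        # total shifts in tool axes, orientation held
    s=env.get_state(); q=s["orientation"]; Rm=R.from_quat([q[1],q[2],q[3],q[0]]).as_matrix(); p=s["tcp_pos"]
    print("t %.2f"%s["clock"],"tcp",p,"car",car(p),"xang %.2f"%np.degrees(np.arctan2(Rm[1,0],Rm[0,0])),"z",Rm[:,2],"gap %.4f"%s["finger_gap"],"F",s["wrist_force"],"j6 %.2f"%s["joint_pos"][5])
    for t in targets:
        t=np.asarray(t,float); print(" ->",t,"tool total",Rm.T@(t-p),"/8",Rm.T@(t-p)/8); p=t
E
python3 -c "
from mv import *
go([.4765,.3805,.2385],[.4765,.3805,.0875])"
```

```text
t 3.43 tcp [0.4942 0.3043 0.2435] car [-0.0195  0.3527] xang 77.39 z [-0.0245  0.0584 -0.998 ] gap 0.0854 F [ 0.1739 -0.6656 -0.5095] j6 2.17
 -> [0.4765 0.3805 0.2385] tool total [ 0.0701 -0.0336  0.0099] /8 [ 0.0088 -0.0042  0.0012]
 -> [0.4765 0.3805 0.0875] tool total [-0.0078  0.0055  0.1507] /8 [-0.001   0.0007  0.0188]
```

```bash
python3 -c "
from mv import *
s=env.get_state();print(s['joint_pos'],s['qvel'],s['tau'])
im,P,c=pts('side');save('side1.png',im)"
```

```text
[0.3813 0.3182 0.0619 1.3155 0.0634 2.1712] [-0.0001 -0.0005  0.0003 -0.0006 -0.0017 -1.4321] [  0.0073 -48.3501  29.9112   0.0105   0.2132   1.5113]
```

View pics/side1.png

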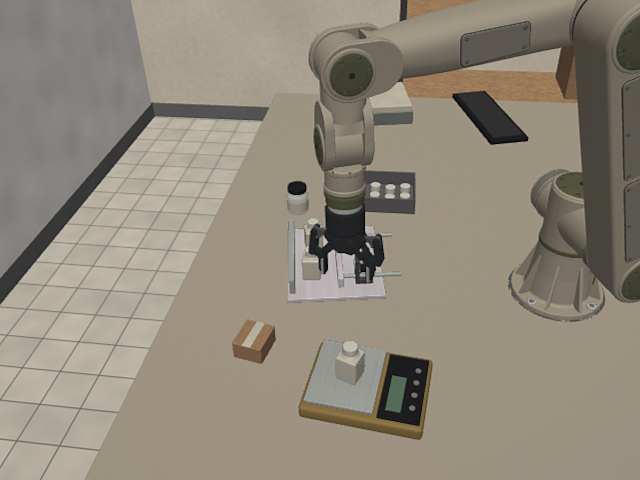

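The stall was joint 6 reaching its range limit. I'll fix the tilt and go on.

```bash
cat >> mv.py <<'E'
def down(x):
    x=np.radians(x); return np.array([[np.cos(x),np.sin(x),0],[np.sin(x),-np.cos(x),0],[0,0,-1]])
def turn(x):
    q=env.get_state()["orientation"]; Rm=R.from_quat([q[1],q[2],q[3],q[0]]).as_matrix()
    print("turn total deg",np.degrees(R.from_matrix(Rm.T@down(x)).as_rotvec()))
E
python3 -c "
from mv import *
go();turn(70)"
```

```text
t 3.48 tcp [0.4943 0.3043 0.2436] car [-0.0195  0.3527] xang 77.69 z [-0.0244  0.0584 -0.998 ] gap 0.0856 F [0.3716 0.723  0.0248] j6 2.17
turn total deg [-2.2745 -2.828   7.7432]
```

Call:
{"fn": "play_rows", "kwargs": {"steps": [{"claw": 0,"dp": [0,0,0],"angular": [-1.14,-1.41,3.87]},{"claw": 0,"dp": [0,0,0],"angular": [-1.14,-1.41,3.87]},{"claw": 0,"dp": [0.0131,-0.0086,0],"angular": [0,0,0]},{"claw": 0,"dp": [0.0131,-0.0086,0],"angular": [0,0,0]},{"claw": 0,"dp": [0.0131,-0.0086,0],"angular": [0,0,0]},{"claw": 0,"dp": [0.0131,-0.0086,0],"angular": [0,0,0]},{"claw": 0,"dp": [0.0131,-0.0086,0],"angular": [0,0,0]},{"claw": 0,"dp": [0,0,0],"angular": [0,0,0]}]}}

```text
clock: 4.15
tcp_pos: [0.4761, 0.3833, 0.2433]
orientation: [-0.0, 0.822, 0.569, -0.0]
wrist_force: [1.2, 0.1, -0.4]
finger_gap: 0.0856
```

```bash
python3 -c "
from mv import *
turn(70);go([.4765,.3805,.0875])
im,P,c=pts('top');save('top2.png',cv2.resize(im[200:380,90:330],None,fx=3,fy=3))"
```

```text
turn total deg [-0.0442 -0.0239 -0.5746]
t 4.15 tcp [0.4761 0.3833 0.2433] car [-0.0231  0.4336] xang 69.43 z [-0.0006  0.0007 -1.    ] gap 0.0856 F [ 1.2099  0.0573 -0.3626] j6 2.48
 -> [0.4765 0.3805 0.0875] tool total [-0.0025  0.0014  0.1558] /8 [-0.0003  0.0002  0.0195]
```

View pics/top2.png

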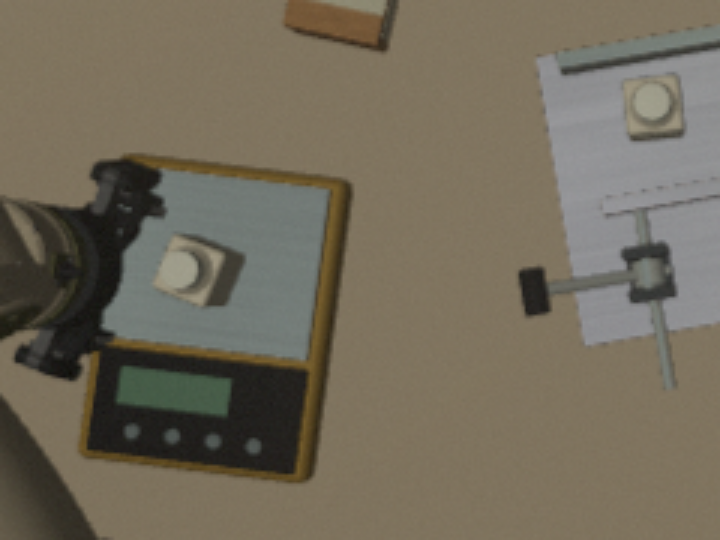

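The jaws are lined up with the bottle's faces (the bottle is at crop (190,270)). Descending.

Call:
{"fn": "play_rows", "kwargs": {"steps": [{"claw": 0,"dp": [-0.0004,0.0002,0.0195],"angular": [0,0,0]},{"claw": 0,"dp": [-0.0004,0.0002,0.0195],"angular": [0,0,0]},{"claw": 0,"dp": [-0.0004,0.0002,0.0195],"angular": [0,0,0]},{"claw": 0,"dp": [-0.0004,0.0002,0.0195],"angular": [0,0,0]},{"claw": 0,"dp": [-0.0004,0.0002,0.0195],"angular": [0,0,0]},{"claw": 0,"dp": [-0.0004,0.0002,0.0195],"angular": [0,0,0]},{"claw": 0,"dp": [0,0,0.0195],"angular": [0,0,0]},{"claw": 0,"dp": [0,0,0.0195],"angular": [0,0,0]}]}}

```text
clock: 4.87
tcp_pos: [0.4772, 0.3773, 0.0869]
orientation: [0.0, 0.823, 0.568, -0.0]
wrist_force: [-1.4, 1.0, -0.5]
finger_gap: 0.0853
```

Call:
{"fn": "play_rows", "kwargs": {"steps": [{"claw": 160,"dp": [0,0,0],"angular": [0,0,0]},{"claw": 160,"dp": [0,0,0],"angular": [0,0,0]},{"claw": 160,"dp": [0,0,0],"angular": [0,0,0]},{"claw": 160,"dp": [0,0,0],"angular": [0,0,0]},{"claw": 160,"dp": [0,0,0],"angular": [0,0,0]},{"claw": 160,"dp": [0,0,0],"angular": [0,0,0]},{"claw": 160,"dp": [0,0,0],"angular": [0,0,0]},{"claw": 160,"dp": [0,0,0],"angular": [0,0,0]}], "force": 30}}

```text
clock: 5.53
tcp_pos: [0.4778, 0.3786, 0.0892]
orientation: [0.0, 0.822, 0.569, 0.001]
wrist_force: [0.8, -0.8, 6.0]
finger_gap: 0.0455
```

Call:
{"fn": "play_rows", "kwargs": {"steps": [{"claw": 160,"dp": [0,0,-0.005],"angular": [0,0,0]},{"claw": 160,"dp": [0,0,-0.015],"angular": [0,0,0]},{"claw": 160,"dp": [0,0,-0.022],"angular": [0,0,0]},{"claw": 160,"dp": [0,0,-0.022],"angular": [0,0,0]},{"claw": 160,"dp": [0,0,-0.022],"angular": [0,0,0]},{"claw": 160,"dp": [0,0,-0.022],"angular": [0,0,0]},{"claw": 160,"dp": [0,0,-0.022],"angular": [0,0,0]},{"claw": 160,"dp": [0,0,-0.02],"angular": [0,0,0]}]}}

```text
clock: 6.2
tcp_pos: [0.4764, 0.3782, 0.2389]
orientation: [0.0, 0.822, 0.569, -0.0]
wrist_force: [1.0, -0.3, -1.4]
finger_gap: 0.0457
```

```bash
python3 -c "
from mv import *
t=w(.030,-.0016)
go([*t,.24]);turn(100.4)
s=env.get_state();print(s['joint_pos'])"
```

```text
t 6.20 tcp [0.4764 0.3782 0.2389] car [-0.0237  0.4286] xang 69.42 z [-0.0006 -0.0005 -1.    ] gap 0.0457 F [ 1.0457 -0.3395 -1.3948] j6 2.47
 -> [ 0.6069 -0.0353  0.24  ] tool total [-0.3412  0.2675 -0.001 ] /8 [-0.0427  0.0334 -0.0001]
turn total deg [ -0.0334   0.0301 -30.9774]
[ 0.5392  0.38    0.1404  1.332  -0.0001  2.4691]
```

Call:
{"fn": "play_rows", "kwargs": {"steps": [{"claw": 160,"dp": [-0.012,0.009,0],"angular": [0,0,0]},{"claw": 160,"dp": [-0.0213,0.0167,0],"angular": [0,0,0]},{"claw": 160,"dp": [-0.0213,0.0167,0],"angular": [0,0,0]},{"claw": 160,"dp": [-0.0213,0.0167,0],"angular": [0,0,0]},{"claw": 160,"dp": [-0.0213,0.0167,0],"angular": [0,0,0]},{"claw": 160,"dp": [-0.0213,0.0167,0],"angular": [0,0,0]},{"claw": 160,"dp": [-0.0213,0.0167,0],"angular": [0,0,0]},{"claw": 160,"dp": [-0.0213,0.0167,0],"angular": [0,0,0]}]}}

```text
clock: 6.87
tcp_pos: [0.5375, 0.1812, 0.2366]
orientation: [-0.0, 0.822, 0.569, -0.001]
wrist_force: [0.3, 0.5, -2.5]
finger_gap: 0.0456
```

Call:
{"fn": "play_rows", "kwargs": {"steps": [{"claw": 160,"dp": [-0.0213,0.0167,0],"angular": [0,0,0]},{"claw": 160,"dp": [-0.0213,0.0167,0],"angular": [0,0,0]},{"claw": 160,"dp": [-0.0213,0.0167,0],"angular": [0,0,0]},{"claw": 160,"dp": [-0.0213,0.0167,0],"angular": [0,0,0]},{"claw": 160,"dp": [-0.0213,0.0167,0],"angular": [0,0,0]},{"claw": 160,"dp": [-0.0213,0.0167,0],"angular": [0,0,0]},{"claw": 160,"dp": [-0.0213,0.0167,0],"angular": [0,0,0]},{"claw": 160,"dp": [-0.012,0.009,0],"angular": [0,0,0]}]}}

```text
clock: 7.53
tcp_pos: [0.5991, -0.0151, 0.2364]
orientation: [-0.0, 0.823, 0.568, -0.001]
wrist_force: [1.1, -0.6, -1.4]
finger_gap: 0.0454
```

Call:
{"fn": "play_rows", "kwargs": {"steps": [{"claw": 160,"dp": [0,0,0],"angular": [0,0,-3.87]},{"claw": 160,"dp": [0,0,0],"angular": [0,0,-3.87]},{"claw": 160,"dp": [0,0,0],"angular": [0,0,-3.87]},{"claw": 160,"dp": [0,0,0],"angular": [0,0,-3.87]},{"claw": 160,"dp": [0,0,0],"angular": [0,0,-3.87]},{"claw": 160,"dp": [0,0,0],"angular": [0,0,-3.87]},{"claw": 160,"dp": [0,0,0],"angular": [0,0,-3.87]},{"claw": 160,"dp": [0,0,0],"angular": [0,0,-3.87]}]}}

```text
clock: 8.2
tcp_pos: [0.5984, -0.0118, 0.2369]
orientation: [-0.001, 0.639, 0.769, -0.001]
wrist_force: [-0.7, 1.2, -1.9]
finger_gap: 0.0455
```

```bash
python3 -c "
from mv import *
t=w(.034,-.0035)
go([*t,.24],[*t,.06]);turn(100.4)
im,P,c=pts('side');save('side2.png',cv2.resize(im[150:330,230:470],None,fx=3,fy=3))
# bar front face from first top frame
z=np.load('top0.npz');im,P=z['im'],z['P']
for n,(u,v) in dict(barL=(291.5,268.5),barR=(382.5,254),tab=(349,258)).items():
  c=env.calibration('top');T=np.array(c['world_from_camera']);h=.093 if n=='tab' else .043
  d=T[:3,:3]@np.array([(u-c['cx'])/c['fx'],(v-c['cy'])/c['fy'],1]);q=T[:3,3]+d*(h-T[2,3])/d[2];print(n,car(q))
"
```

```text
t 8.20 tcp [ 0.5984 -0.0118  0.2369] car [0.0259 0.023 ] xang 100.58 z [-0.002  0.    -1.   ] gap 0.0455 F [-0.6682  1.2385 -1.9089] j6 1.23
 -> [ 0.6112 -0.0364  0.24  ] tool total [-0.0265  0.008  -0.0031] /8 [-0.0033  0.001  -0.0004]
 -> [ 0.6112 -0.0364  0.06  ] tool total [-0.0001  0.0004  0.18  ] /8 [-0.      0.      0.0225]
turn total deg [-0.1115 -0.0233  0.1754]
barL [-0.0252  0.1116]
barR [-0.0278 -0.1133]
tab [-0.0267 -0.0285]
```

View pics/side2.png

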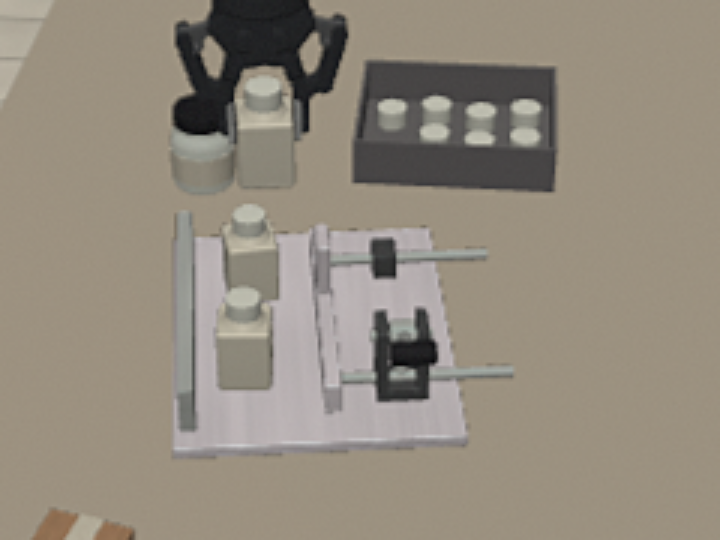

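The bottle hangs upright in the jaws (crop (265,130)), and both neighbours are standing. Lowering it into the gap.

Call:
{"fn": "play_rows", "kwargs": {"steps": [{"claw": 160,"dp": [-0.0135,0.004,0],"angular": [0,0,0]},{"claw": 160,"dp": [-0.0135,0.004,0],"angular": [0,0,0]},{"claw": 160,"dp": [0,0,0.01],"angular": [0,0,0]},{"claw": 160,"dp": [0,0,0.02],"angular": [0,0,0]},{"claw": 160,"dp": [0,0,0.03],"angular": [0,0,0]},{"claw": 160,"dp": [0,0,0.02],"angular": [0,0,0]},{"claw": 160,"dp": [0,0,0.01],"angular": [0,0,0]},{"claw": 160,"dp": [0,0,0],"angular": [0,0,0]}]}}

```text
clock: 8.92
tcp_pos: [0.6099, -0.0372, 0.1442]
orientation: [-0.003, 0.641, 0.768, -0.002]
wrist_force: [0.6, -0.0, -0.9]
finger_gap: 0.0457
```

```bash
python3 -c "
from mv import *
t=w(.034,-.0035)
go([*t,.056])"
```

```text
t 8.92 tcp [ 0.6099 -0.0372  0.1442] car [ 0.0326 -0.0041] xang 100.30 z [-0.0062  0.0008 -1.    ] gap 0.0457 F [ 0.6493 -0.0063 -0.8627] j6 1.20
 -> [ 0.6112 -0.0364  0.056 ] tool total [0.0004 0.0019 0.0882] /8 [0.     0.0002 0.011 ]
```

Call:
{"fn": "play_rows", "kwargs": {"steps": [{"claw": 160,"dp": [0,0.0005,0.015],"angular": [0,0,0]},{"claw": 160,"dp": [0,0.0005,0.015],"angular": [0,0,0]},{"claw": 160,"dp": [0,0,0.015],"angular": [0,0,0]},{"claw": 160,"dp": [0,0,0.015],"angular": [0,0,0]},{"claw": 160,"dp": [0,0,0.012],"angular": [0,0,0]},{"claw": 160,"dp": [0,0,0.01],"angular": [0,0,0]},{"claw": 160,"dp": [0,0,0.004],"angular": [0,0,0]},{"claw": 160,"dp": [0,0,0],"angular": [0,0,0]}]}}

```text
clock: 9.58
tcp_pos: [0.6128, -0.037, 0.0615]
orientation: [-0.0, 0.64, 0.768, -0.0]
wrist_force: [0.0, 1.0, -1.6]
finger_gap: 0.0454
```

Call:
{"fn": "play_rows", "kwargs": {"steps": [{"claw": 160,"dp": [0,0,0.001],"angular": [0,0,0]},{"claw": 160,"dp": [0,0,0.001],"angular": [0,0,0]},{"claw": 160,"dp": [0,0,0.001],"angular": [0,0,0]},{"claw": 160,"dp": [0,0,0.001],"angular": [0,0,0]},{"claw": 160,"dp": [0,0,0],"angular": [0,0,0]},{"claw": 160,"dp": [0,0,0],"angular": [0,0,0]},{"claw": 160,"dp": [0,0,0],"angular": [0,0,0]},{"claw": 160,"dp": [0,0,0],"angular": [0,0,0]}]}}

```text
clock: 10.25
tcp_pos: [0.613, -0.0369, 0.0579]
orientation: [0.0, 0.64, 0.768, -0.0]
wrist_force: [-1.0, -0.3, -2.3]
finger_gap: 0.0457
```

Call:
{"fn": "play_rows", "kwargs": {"steps": [{"claw": 160,"dp": [0,0,0.001],"angular": [0,0,0]},{"claw": 160,"dp": [0,0,0.001],"angular": [0,0,0]},{"claw": 160,"dp": [0,0,0.001],"angular": [0,0,0]},{"claw": 160,"dp": [0,0,0.001],"angular": [0,0,0]},{"claw": 160,"dp": [0,0,0.001],"angular": [0,0,0]},{"claw": 160,"dp": [0,0,0],"angular": [0,0,0]},{"claw": 160,"dp": [0,0,0],"angular": [0,0,0]},{"claw": 160,"dp": [0,0,0],"angular": [0,0,0]}]}}

```text
clock: 10.92
tcp_pos: [0.6129, -0.0369, 0.0528]
orientation: [0.0, 0.64, 0.768, -0.0]
wrist_force: [-0.5, -0.4, -0.6]
finger_gap: 0.0452
```

Call:
{"fn": "play_rows", "kwargs": {"steps": [{"claw": 160,"dp": [0,0,0.0005],"angular": [0,0,0]},{"claw": 160,"dp": [0,0,0.0005],"angular": [0,0,0]},{"claw": 160,"dp": [0,0,0.0005],"angular": [0,0,0]},{"claw": 160,"dp": [0,0,0.0005],"angular": [0,0,0]},{"claw": 160,"dp": [0,0,0],"angular": [0,0,0]},{"claw": 160,"dp": [0,0,0],"angular": [0,0,0]},{"claw": 160,"dp": [0,0,0],"angular": [0,0,0]},{"claw": 160,"dp": [0,0,0],"angular": [0,0,0]}]}}

```text
clock: 11.58
tcp_pos: [0.6138, -0.037, 0.0517]
orientation: [0.001, 0.64, 0.768, 0.0]
wrist_force: [1.2, 0.9, 4.9]
finger_gap: 0.0457
```

The bottle is down (+5 N). I'll open partly so the fingers clear the rail, then lift.

Call:
{"fn": "play_rows", "kwargs": {"steps": [{"claw": 110,"dp": [0,0,0],"angular": [0,0,0]},{"claw": 95,"dp": [0,0,0],"angular": [0,0,0]},{"claw": 80,"dp": [0,0,0],"angular": [0,0,0]},{"claw": 80,"dp": [0,0,0],"angular": [0,0,0]},{"claw": 80,"dp": [0,0,0],"angular": [0,0,0]},{"claw": 80,"dp": [0,0,0],"angular": [0,0,0]},{"claw": 80,"dp": [0,0,0],"angular": [0,0,0]},{"claw": 80,"dp": [0,0,0],"angular": [0,0,0]}]}}

```text
clock: 12.25
tcp_pos: [0.6135, -0.0371, 0.0512]
orientation: [0.001, 0.64, 0.768, 0.0]
wrist_force: [3.1, 0.6, 5.6]
finger_gap: 0.0581
```

```bash
python3 -c "
from mv import *
go()"
```

```text
t 12.25 tcp [ 0.6135 -0.0371  0.0512] car [ 0.0362 -0.0046] xang 100.37 z [ 0.0011 -0.0008 -1.    ] gap 0.0581 F [3.1023 0.6005 5.5594] j6 1.20
```

Call:
{"fn": "play_rows", "kwargs": {"steps": [{"claw": 80,"dp": [0,0,-0.002],"angular": [0,0,0]},{"claw": 80,"dp": [0,0,-0.003],"angular": [0,0,0]},{"claw": 80,"dp": [0,0,-0.003],"angular": [0,0,0]},{"claw": 80,"dp": [0,0,-0.004],"angular": [0,0,0]},{"claw": 80,"dp": [0,0,-0.004],"angular": [0,0,0]},{"claw": 80,"dp": [0,0,-0.004],"angular": [0,0,0]},{"claw": 80,"dp": [0,0,0],"angular": [0,0,0]},{"claw": 80,"dp": [0,0,0],"angular": [0,0,0]}]}}

```text
clock: 12.92
tcp_pos: [0.6132, -0.0369, 0.0712]
orientation: [0.0, 0.64, 0.768, -0.0]
wrist_force: [0.3, 0.5, 0.1]
finger_gap: 0.0585
```

```bash
python3 -c "
from mv import *
go()
im,P,c=pts('side');save('side3.png',cv2.resize(im[180:310,270:420],None,fx=4,fy=4))"
```

```text
t 12.92 tcp [ 0.6132 -0.0369  0.0712] car [ 0.0359 -0.0044] xang 100.37 z [ 0.0005 -0.0005 -1.    ] gap 0.0585 F [0.2744 0.4844 0.1101] j6 1.20
```

View pics/side3.png

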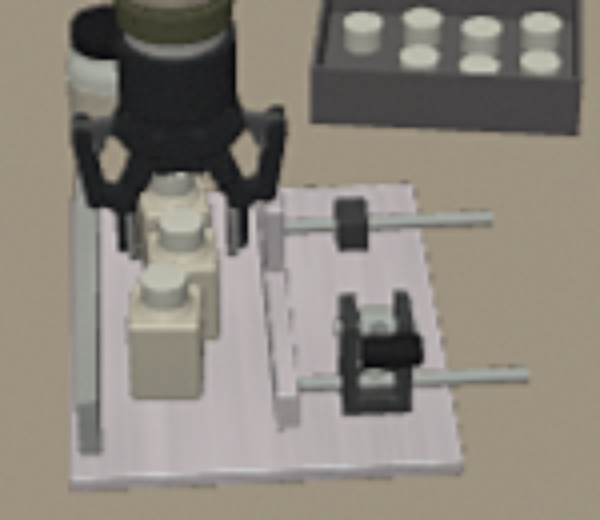

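The sample bottle stands upright between the other two, with the fingers clear. Now I lift, close the fingers and go behind the tab.

Call:
{"fn": "play_rows", "kwargs": {"steps": [{"claw": 80,"dp": [0,0,-0.02],"angular": [0,0,0]},{"claw": 80,"dp": [0,0,-0.02],"angular": [0,0,0]},{"claw": 80,"dp": [0,0,-0.02],"angular": [0,0,0]},{"claw": 80,"dp": [0,0,-0.02],"angular": [0,0,0]},{"claw": 80,"dp": [0,0,-0.02],"angular": [0,0,0]},{"claw": 255,"dp": [-0.0087,-0.034,0],"angular": [0,0,0]},{"claw": 255,"dp": [-0.0087,-0.034,0],"angular": [0,0,0]},{"claw": 255,"dp": [-0.0087,-0.034,0],"angular": [0,0,0]}]}}

```text
clock: 13.63
tcp_pos: [0.5165, -0.0811, 0.1708]
orientation: [0.0, 0.64, 0.769, -0.0]
wrist_force: [-0.7, -1.3, 0.2]
finger_gap: 0.0229
```

Call:
{"fn": "play_rows", "kwargs": {"steps": [{"claw": 255,"dp": [0,0,0],"angular": [0,0,0]},{"claw": 255,"dp": [0,0,0],"angular": [0,0,0]},{"claw": 255,"dp": [0,0,0],"angular": [0,0,0]},{"claw": 255,"dp": [0,0,0.02],"angular": [0,0,0]},{"claw": 255,"dp": [0,0,0.02],"angular": [0,0,0]},{"claw": 255,"dp": [0,0,0.02],"angular": [0,0,0]},{"claw": 255,"dp": [0,0,0.02],"angular": [0,0,0]},{"claw": 255,"dp": [0,0,0.012],"angular": [0,0,0]}]}}

```text
clock: 14.3
tcp_pos: [0.5179, -0.0803, 0.0767]
orientation: [-0.001, 0.64, 0.768, -0.0]
wrist_force: [-0.0, -1.0, -0.5]
finger_gap: -0.0
```

```bash
cat >> mv.py <<'E'
def look():   # carrier coords of caps and tab from top view, by height bands
    im,P,c=pts("top"); Z=P[:,:,2]; T=np.array(c["world_from_camera"])
    def ray(uv,h):
        d=np.c_[(uv[:,0]-c["cx"])/c["fx"],(uv[:,1]-c["cy"])/c["fy"],np.ones(len(uv))]@T[:3,:3].T
        return (T[:3,3]+d*((h-T[2,3])/d[:,2])[:,None])[:,:2]
    m=((Z>.083)&(Z<.108)).astype(np.uint8); n,l,s,ce=cv2.connectedComponentsWithStats(m)
    for k in range(1,n):
        if s[k,4]<25: continue
        vv,uu=np.nonzero(l==k); q=ray(np.c_[uu,vv],.096); cc=car(q.mean(0))
        if abs(cc[0])<.12 and abs(cc[1])<.2: print("z~.095 blob",cc,"n",s[k,4],"cap fit",cv2.minEnclosingCircle(q.astype(np.float32))[1])
    m=((Z>.066)&(Z<.082)).astype(np.uint8); n,l,s,ce=cv2.connectedComponentsWithStats(m)
    for k in range(1,n):
        if s[k,4]<60: continue
        vv,uu=np.nonzero(l==k); q=ray(np.c_[uu,vv],.074); r=cv2.minAreaRect(q.astype(np.float32))
        if abs(car(r[0])[0])<.12 and abs(car(r[0])[1])<.2: print("body",car(r[0]),r[1],"ang %.1f"%r[2],s[k,4])
    return im
E
python3 -c "
from mv import *
go();turn(100.4);look()"
```

```text
t 14.30 tcp [ 0.5179 -0.0803  0.0767] car [-0.0657 -0.0298] xang 100.44 z [-0.0013  0.0001 -1.    ] gap -0.0000 F [-0.0316 -1.0462 -0.4516] j6 1.08
turn total deg [-0.0721 -0.0217  0.0382]
z~.095 blob [ 0.0397 -0.0635] n 119 cap fit 0.015123605728149414
z~.095 blob [0.0467 0.0588] n 132 cap fit 0.015985967591404915
z~.095 blob [0.034  0.0002] n 128 cap fit 0.015490440651774406
z~.095 blob [-0.0743  0.084 ] n 65 cap fit 0.019578058272600174
z~.095 blob [-0.084   0.1224] n 79 cap fit 0.024893563240766525
z~.095 blob [-0.1012  0.0849] n 40 cap fit 0.016617868095636368
body [ 0.0388 -0.0628] (0.045548029243946075, 0.04558582603931427) ang 18.7 140
body [0.0469 0.0588] (0.045815035700798035, 0.045516110956668854) ang 0.9 223
body [ 0.034 -0.   ] (0.04629434272646904, 0.045731086283922195) ang 10.2 211
body [-0.0829  0.0865] (0.03084748424589634, 0.02925950288772583) ang 52.1 74
```

Call:
{"fn": "play_rows", "kwargs": {"steps": [{"claw": 255,"dp": [0,0.005,0],"angular": [0,0,0]},{"claw": 255,"dp": [0,0.005,0],"angular": [0,0,0]},{"claw": 255,"dp": [0,0.005,0],"angular": [0,0,0]},{"claw": 255,"dp": [0,0.004,0],"angular": [0,0,0]},{"claw": 255,"dp": [0,0.004,0],"angular": [0,0,0]},{"claw": 255,"dp": [0,0.004,0],"angular": [0,0,0]},{"claw": 255,"dp": [0,0.004,0],"angular": [0,0,0]},{"claw": 255,"dp": [0,0.004,0],"angular": [0,0,0]}]}}

```text
clock: 15.02
tcp_pos: [0.5517, -0.0747, 0.079]
orientation: [-0.0, 0.64, 0.768, -0.0]
wrist_force: [-3.4, -0.8, 2.6]
finger_gap: 0.0
```

Call:
{"fn": "play_rows", "kwargs": {"steps": [{"claw": 255,"dp": [0,0.003,0],"angular": [0,0,0]},{"claw": 255,"dp": [0,0.003,0],"angular": [0,0,0]},{"claw": 255,"dp": [0,0.003,0],"angular": [0,0,0]},{"claw": 255,"dp": [0,0.003,0],"angular": [0,0,0]},{"claw": 255,"dp": [0,0.003,0],"angular": [0,0,0]},{"claw": 255,"dp": [0,0.003,0],"angular": [0,0,0]},{"claw": 255,"dp": [0,0.003,0],"angular": [0,0,0]},{"claw": 255,"dp": [0,0.003,0],"angular": [0,0,0]}]}}

```text
clock: 15.68
tcp_pos: [0.5752, -0.0703, 0.0787]
orientation: [-0.0, 0.64, 0.768, -0.001]
wrist_force: [-4.4, -1.3, 3.8]
finger_gap: -0.0001
```

```bash
python3 -c "
from mv import *
go();look()"
```

```text
t 15.68 tcp [ 0.5752 -0.0703  0.0787] car [-0.0075 -0.0303] xang 100.37 z [-0.0011 -0.0005 -1.    ] gap -0.0001 F [-4.4146 -1.2715  3.8213] j6 1.13
z~.095 blob [0.0468 0.0587] n 133 cap fit 0.016070328652858734
z~.095 blob [-0.0671  0.0897] n 30 cap fit 0.0131826838478446
z~.095 blob [-0.0837  0.1144] n 98 cap fit 0.03187950700521469
body [0.0469 0.0588] (0.04578753188252449, 0.045516110956668854) ang 0.9 230
```

Call:
{"fn": "play_rows", "kwargs": {"steps": [{"claw": 255,"dp": [0,0.0025,0],"angular": [0,0,0]},{"claw": 255,"dp": [0,0.0025,0],"angular": [0,0,0]},{"claw": 255,"dp": [0,0.0025,0],"angular": [0,0,0]},{"claw": 255,"dp": [0,0.0025,0],"angular": [0,0,0]},{"claw": 255,"dp": [0,0.0025,0],"angular": [0,0,0]},{"claw": 255,"dp": [0,0.0025,0],"angular": [0,0,0]},{"claw": 255,"dp": [0,0.0025,0],"angular": [0,0,0]},{"claw": 255,"dp": [0,0.0025,0],"angular": [0,0,0]}]}}

```text
clock: 16.4
tcp_pos: [0.5943, -0.0667, 0.0787]
orientation: [-0.001, 0.64, 0.768, -0.001]
wrist_force: [-6.7, -1.9, 3.9]
finger_gap: 0.0002
```

Call:
{"fn": "play_rows", "kwargs": {"steps": [{"claw": 255,"dp": [0,0.001,0],"angular": [0,0,0]},{"claw": 255,"dp": [0,0.001,0],"angular": [0,0,0]},{"claw": 255,"dp": [0,0,0],"angular": [0,0,0]},{"claw": 255,"dp": [0,0,0],"angular": [0,0,0]},{"claw": 255,"dp": [0,0,0],"angular": [0,0,0]},{"claw": 255,"dp": [0,0,0],"angular": [0,0,0]},{"claw": 255,"dp": [0,0,0],"angular": [0,0,0]},{"claw": 255,"dp": [0,0,0],"angular": [0,0,0]}]}}

```text
clock: 17.07
tcp_pos: [0.5966, -0.0663, 0.0787]
orientation: [-0.0, 0.64, 0.768, -0.0]
wrist_force: [-5.4, -1.9, 2.9]
finger_gap: 0.0001
```

```bash
python3 -c "
from mv import *
go();save('top4.png',cv2.resize(look()[180:320,240:420],None,fx=4,fy=4))"
```

```text
t 17.07 tcp [ 0.5966 -0.0663  0.0787] car [ 0.0143 -0.0302] xang 100.37 z [-0.001  -0.0003 -1.    ] gap 0.0001 F [-5.4347 -1.8905  2.9082] j6 1.15
z~.095 blob [0.061 0.06 ] n 126 cap fit 0.016000451520085335
z~.095 blob [-0.0839  0.1219] n 70 cap fit 0.023736363276839256
body [0.0612 0.0603] (0.04641645401716232, 0.045333657413721085) ang 10.2 232
```

Call:
{"fn": "play_rows", "kwargs": {"steps": [{"claw": 255,"dp": [0,0.001,0],"angular": [0,0,0]},{"claw": 255,"dp": [0,0.001,0],"angular": [0,0,0]},{"claw": 255,"dp": [0,0.001,0],"angular": [0,0,0]},{"claw": 255,"dp": [0,0.001,0],"angular": [0,0,0]},{"claw": 255,"dp": [0,0,0],"angular": [0,0,0]},{"claw": 255,"dp": [0,0,0],"angular": [0,0,0]},{"claw": 255,"dp": [0,0,0],"angular": [0,0,0]},{"claw": 255,"dp": [0,0,0],"angular": [0,0,0]}]}}

```text
clock: 17.78
tcp_pos: [0.6004, -0.0655, 0.0786]
orientation: [-0.0, 0.64, 0.768, -0.0]
wrist_force: [-5.1, -1.8, 3.1]
finger_gap: 0.0001
```

Call:
{"fn": "play_rows", "kwargs": {"steps": [{"claw": 255,"dp": [0,0.0007,0],"angular": [0,0,0]},{"claw": 255,"dp": [0,0.0007,0],"angular": [0,0,0]},{"claw": 255,"dp": [0,0,0],"angular": [0,0,0]},{"claw": 255,"dp": [0,0,0],"angular": [0,0,0]},{"claw": 255,"dp": [0,0,0],"angular": [0,0,0]},{"claw": 255,"dp": [0,0,0],"angular": [0,0,0]},{"claw": 255,"dp": [0,0,0],"angular": [0,0,0]},{"claw": 255,"dp": [0,0,0],"angular": [0,0,0]}]}}

```text
clock: 18.45
tcp_pos: [0.6017, -0.0653, 0.0786]
orientation: [-0.0, 0.64, 0.768, -0.001]
wrist_force: [-5.9, -0.3, 2.8]
finger_gap: -0.0003
```

```bash
python3 -c "
from mv import *
go();look()"
```

```text
t 18.45 tcp [ 0.6017 -0.0653  0.0786] car [ 0.0195 -0.0303] xang 100.36 z [-0.0014 -0.0003 -1.    ] gap -0.0003 F [-5.881  -0.2661  2.8138] j6 1.15
z~.095 blob [0.0668 0.0604] n 132 cap fit 0.015392571687698364
z~.095 blob [-0.0839  0.1246] n 61 cap fit 0.020044922828674316
body [0.0665 0.0609] (0.04642214626073837, 0.04679524526000023) ang 11.0 229
```

Very close now. I advance in small steps until the force rises.

Call:
{"fn": "play_rows", "kwargs": {"steps": [{"claw": 255,"dp": [0,0.0005,0],"angular": [0,0,0]},{"claw": 255,"dp": [0,0.0005,0],"angular": [0,0,0]},{"claw": 255,"dp": [0,0,0],"angular": [0,0,0]},{"claw": 255,"dp": [0,0,0],"angular": [0,0,0]},{"claw": 255,"dp": [0,0,0],"angular": [0,0,0]},{"claw": 255,"dp": [0,0,0],"angular": [0,0,0]},{"claw": 255,"dp": [0,0,0],"angular": [0,0,0]},{"claw": 255,"dp": [0,0,0],"angular": [0,0,0]}]}}

```text
clock: 19.17
tcp_pos: [0.6025, -0.0652, 0.0787]
orientation: [-0.001, 0.64, 0.768, -0.001]
wrist_force: [-6.4, -0.7, 4.5]
finger_gap: -0.0002
```

Call:
{"fn": "play_rows", "kwargs": {"steps": [{"claw": 255,"dp": [0,0.0005,0],"angular": [0,0,0]},{"claw": 255,"dp": [0,0.0005,0],"angular": [0,0,0]},{"claw": 255,"dp": [0,0,0],"angular": [0,0,0]},{"claw": 255,"dp": [0,0,0],"angular": [0,0,0]},{"claw": 255,"dp": [0,0,0],"angular": [0,0,0]},{"claw": 255,"dp": [0,0,0],"angular": [0,0,0]},{"claw": 255,"dp": [0,0,0],"angular": [0,0,0]},{"claw": 255,"dp": [0,0,0],"angular": [0,0,0]}]}}

```text
clock: 19.83
tcp_pos: [0.6026, -0.0651, 0.0787]
orientation: [-0.001, 0.64, 0.768, -0.001]
wrist_force: [-9.3, -1.1, 4.7]
finger_gap: -0.0002
```

Call:
{"fn": "play_rows", "kwargs": {"steps": [{"claw": 255,"dp": [0,0.0007,0],"angular": [0,0,0]},{"claw": 255,"dp": [0,0,0],"angular": [0,0,0]},{"claw": 255,"dp": [0,0,0],"angular": [0,0,0]},{"claw": 255,"dp": [0,0,0],"angular": [0,0,0]},{"claw": 255,"dp": [0,0,0],"angular": [0,0,0]},{"claw": 255,"dp": [0,0,0],"angular": [0,0,0]},{"claw": 255,"dp": [0,0,0],"angular": [0,0,0]},{"claw": 255,"dp": [0,0,0],"angular": [0,0,0]}]}}

```text
clock: 20.5
tcp_pos: [0.6026, -0.0652, 0.0787]
orientation: [-0.001, 0.641, 0.768, -0.002]
wrist_force: [-9.8, -3.3, 7.2]
finger_gap: 0.0001
```

```bash
python3 -c "
from mv import *
go()"
```

```text
t 20.50 tcp [ 0.6026 -0.0652  0.0787] car [ 0.0204 -0.0302] xang 100.34 z [-0.0046 -0.001  -1.    ] gap 0.0001 F [-9.7872 -3.2683  7.2426] j6 1.15
```

It is firm against the row (10 N with no more travel). I back off, rise and check the row.

Call:
{"fn": "play_rows", "kwargs": {"steps": [{"claw": 255,"dp": [0,-0.006,0],"angular": [0,0,0]},{"claw": 255,"dp": [0,-0.02,0],"angular": [0,0,0]},{"claw": 255,"dp": [0,-0.03,0],"angular": [0,0,0]},{"claw": 255,"dp": [0,-0.03,0],"angular": [0,0,0]},{"claw": 255,"dp": [0,-0.02,-0.02],"angular": [0,0,0]},{"claw": 100,"dp": [0,0,-0.035],"angular": [0,0,0]},{"claw": 100,"dp": [0,0,-0.035],"angular": [0,0,0]},{"claw": 100,"dp": [0,0,-0.035],"angular": [0,0,0]}]}}

```text
clock: 21.17
tcp_pos: [0.501, -0.0838, 0.2052]
orientation: [0.001, 0.64, 0.768, 0.001]
wrist_force: [1.2, -1.4, -0.1]
finger_gap: 0.0358
```

Call:
{"fn": "play_rows", "kwargs": {"steps": [{"claw": 80,"dp": [0.029,0,0],"angular": [0,0,0]},{"claw": 80,"dp": [0.029,0,0],"angular": [0,0,0]},{"claw": 80,"dp": [0.029,0,0],"angular": [0,0,0]},{"claw": 80,"dp": [0.029,0,0],"angular": [0,0,0]},{"claw": 80,"dp": [0.029,0,0],"angular": [0,0,0]},{"claw": 80,"dp": [0.029,0,0],"angular": [0,0,0]},{"claw": 80,"dp": [0.029,0,0],"angular": [0,0,0]},{"claw": 80,"dp": [0,0,0],"angular": [0,0,0]}]}}

```text
clock: 21.83
tcp_pos: [0.464, 0.1201, 0.2041]
orientation: [-0.0, 0.638, 0.77, 0.002]
wrist_force: [-0.2, -0.1, -0.7]
finger_gap: 0.0589
```

```bash
python3 -c "
from mv import *
t=w(-.085,.1716)
go([*t,.2],[*t,.112]);turn(100.4);save('top5.png',cv2.resize(look()[180:330,240:420],None,fx=4,fy=4))"
```

```text
t 21.83 tcp [0.464  0.1201 0.2041] car [-0.0825  0.177 ] xang 100.67 z [ 0.0019  0.0026 -1.    ] gap 0.0589 F [-0.1764 -0.1112 -0.6549] j6 1.47
 -> [0.4625 0.1143 0.2   ] tool total [-0.0054 -0.0026  0.004 ] /8 [-0.0007 -0.0003  0.0005]
 -> [0.4625 0.1143 0.112 ] tool total [-0.0002 -0.0002  0.088 ] /8 [-0.    -0.     0.011]
turn total deg [ 0.1343 -0.1272  0.2714]
z~.095 blob [ 0.0678 -0.0652] n 132 cap fit 0.015926653519272804
z~.095 blob [ 0.0668 -0.0001] n 134 cap fit 0.0162564218044281
z~.095 blob [0.0671 0.0602] n 132 cap fit 0.01664355956017971
z~.095 blob [ 0.0373 -0.0296] n 90 cap fit 0.019878972321748734
z~.095 blob [-0.0853  0.0851] n 136 cap fit 0.025886043906211853
z~.095 blob [-0.0841  0.1187] n 73 cap fit 0.023364391177892685
body [ 0.0674 -0.0654] (0.046487677842378616, 0.045886605978012085) ang 10.2 225
body [ 0.0675 -0.0002] (0.046069081872701645, 0.045710645616054535) ang 10.2 222
body [0.0674 0.0603] (0.04603288695216179, 0.0453537255525589) ang 10.3 223
```

View pics/top5.png

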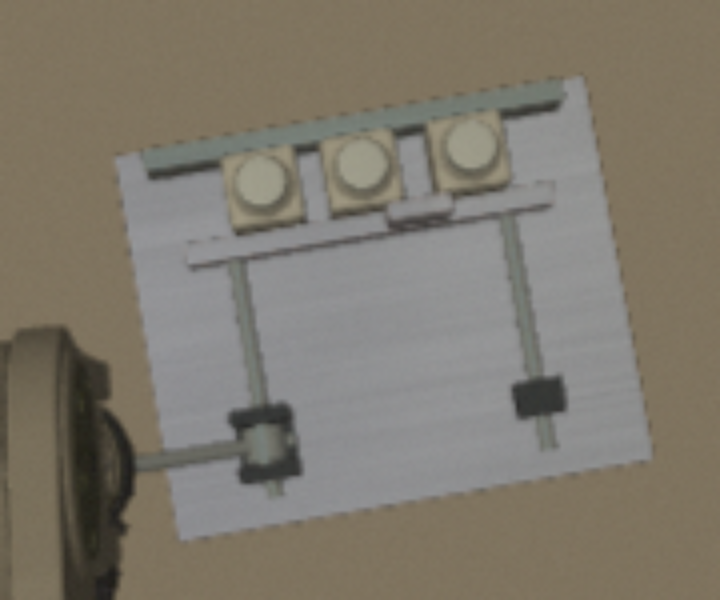

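All three caps are at carrier x = 0.067 and all bodies at 10.2°, so the row is straight and square between the rail and the bar. Next I grip the T-handle by its flat ends.

Call:
{"fn": "play_rows", "kwargs": {"steps": [{"claw": 60,"dp": [-0.0028,-0.0014,0],"angular": [0,0,0.3]},{"claw": 60,"dp": [-0.0028,-0.0014,0],"angular": [0,0,0]},{"claw": 60,"dp": [0,0,0.019],"angular": [0,0,0]},{"claw": 60,"dp": [0,0,0.019],"angular": [0,0,0]},{"claw": 60,"dp": [0,0,0.019],"angular": [0,0,0]},{"claw": 60,"dp": [0,0,0.019],"angular": [0,0,0]},{"claw": 60,"dp": [0,0,0.019],"angular": [0,0,0]},{"claw": 60,"dp": [0,0,0],"angular": [0,0,0]}]}}

```text
clock: 22.55
tcp_pos: [0.4603, 0.1081, 0.1055]
orientation: [-0.002, 0.643, 0.766, -0.002]
wrist_force: [-0.5, 0.0, -0.5]
finger_gap: 0.0653
```

```bash
python3 -c "
from mv import *
t=w(-.085,.1716)
go([*t,.109])
im,P,c=pts('side');save('side6.png',cv2.resize(im[190:340,300:450],None,fx=4,fy=4))"
```

```text
t 22.55 tcp [0.4603 0.1081 0.1055] car [-0.0883  0.1658] xang 99.92 z [-0.0056 -0.0007 -1.    ] gap 0.0653 F [-0.4648  0.0363 -0.525 ] j6 1.46
 -> [0.4625 0.1143 0.109 ] tool total [ 0.0058  0.0033 -0.0035] /8 [ 0.0007  0.0004 -0.0004]
```

View pics/side6.png

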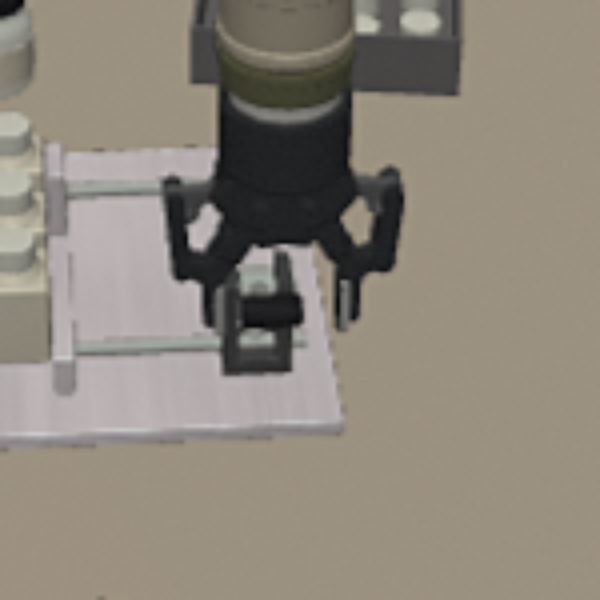

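The T-handle (crop (272,311)) lies between the fingers. I correct the few-millimetre offset and close.

Call:
{"fn": "play_rows", "kwargs": {"steps": [{"claw": 60,"dp": [0.003,0.0015,-0.0018],"angular": [0,0,-0.4]},{"claw": 60,"dp": [0.003,0.0015,-0.0017],"angular": [0,0,0]},{"claw": 60,"dp": [0,0,0],"angular": [0,0,0]},{"claw": 60,"dp": [0,0,0],"angular": [0,0,0]},{"claw": 60,"dp": [0,0,0],"angular": [0,0,0]},{"claw": 60,"dp": [0,0,0],"angular": [0,0,0]},{"claw": 60,"dp": [0,0,0],"angular": [0,0,0]},{"claw": 60,"dp": [0,0,0],"angular": [0,0,0]}]}}

```text
clock: 23.27
tcp_pos: [0.4642, 0.1162, 0.1123]
orientation: [0.0, 0.64, 0.769, -0.0]
wrist_force: [-0.6, -0.6, -0.4]
finger_gap: 0.0656
```

```bash
python3 -c "
from mv import *
t=w(-.085,.1716)
go([*t,.109]);turn(100.4)"
```

```text
t 23.27 tcp [0.4642 0.1162 0.1123] car [-0.083   0.1731] xang 100.48 z [-0.0001 -0.0004 -1.    ] gap 0.0656 F [-0.6372 -0.5862 -0.4371] j6 1.47
 -> [0.4625 0.1143 0.109 ] tool total [-0.0015 -0.002   0.0033] /8 [-0.0002 -0.0002  0.0004]
turn total deg [-0.0116  0.021   0.0802]
```

Call:
{"fn": "play_rows", "kwargs": {"steps": [{"claw": 60,"dp": [-0.0015,-0.002,0.003],"angular": [0,0,0]},{"claw": 60,"dp": [0,0,0],"angular": [0,0,0]},{"claw": 60,"dp": [0,0,0],"angular": [0,0,0]},{"claw": 200,"dp": [0,0,0],"angular": [0,0,0]},{"claw": 200,"dp": [0,0,0],"angular": [0,0,0]},{"claw": 200,"dp": [0,0,0],"angular": [0,0,0]},{"claw": 200,"dp": [0,0,0],"angular": [0,0,0]},{"claw": 200,"dp": [0,0,0],"angular": [0,0,0]}], "force": 40}}

```text
clock: 23.93
tcp_pos: [0.4649, 0.1147, 0.1101]
orientation: [0.002, 0.64, 0.769, 0.002]
wrist_force: [4.5, 1.6, 0.2]
finger_gap: 0.035
```

```bash
python3 -c "
from mv import *
go()
p=np.array([.085,.07])
a=np.radians(30)+np.linspace(0,2.02,25)
q=p+.1*np.c_[np.cos(a),np.sin(a)]
print(np.c_[np.diff(q,axis=0)[:,0],-np.diff(q,axis=0)[:,1]].round(4).tolist())"
```

```text
t 23.93 tcp [0.4649 0.1147 0.1101] car [-0.0826  0.1715] xang 100.46 z [ 0.0044  0.0006 -1.    ] gap 0.0350 F [4.4616 1.642  0.1635] j6 1.46
[[-0.0045, -0.0071], [-0.0051, -0.0067], [-0.0056, -0.0062], [-0.0061, -0.0058], [-0.0066, -0.0052], [-0.007, -0.0046], [-0.0074, -0.004], [-0.0077, -0.0034], [-0.008, -0.0027], [-0.0082, -0.0021], [-0.0083, -0.0014], [-0.0084, -0.0007], [-0.0084, 0.0], [-0.0084, 0.0007], [-0.0083, 0.0015], [-0.0081, 0.0021], [-0.0079, 0.0028], [-0.0077, 0.0035], [-0.0073, 0.0041], [-0.007, 0.0047], [-0.0066, 0.0053], [-0.0061, 0.0058], [-0.0056, 0.0063], [-0.005, 0.0067]]
```

Gripped (35 mm). Swinging the lever along its arc.

Call:
{"fn": "play_rows", "kwargs": {"steps": [{"claw": 200,"dp": [-0.0045,0.0015,-0.0071],"angular": [0,0,0]},{"claw": 200,"dp": [-0.0051,0,-0.0067],"angular": [0,0,0]},{"claw": 200,"dp": [-0.0056,0,-0.0062],"angular": [0,0,0]},{"claw": 200,"dp": [-0.0061,0,-0.0058],"angular": [0,0,0]},{"claw": 200,"dp": [-0.0066,0,-0.0052],"angular": [0,0,0]},{"claw": 200,"dp": [-0.007,0,-0.0046],"angular": [0,0,0]},{"claw": 200,"dp": [-0.0074,0,-0.004],"angular": [0,0,0]},{"claw": 200,"dp": [-0.0077,0,-0.0034],"angular": [0,0,0]}]}}

```text
clock: 24.6
tcp_pos: [0.4738, 0.0666, 0.1525]
orientation: [-0.001, 0.639, 0.769, 0.002]
wrist_force: [4.1, 7.2, -5.9]
finger_gap: 0.0353
```

```bash
python3 -c "
from mv import *
t=w(-.083,.122)
go([*t,.152]);turn(100.4)"
```

```text
t 24.60 tcp [0.4738 0.0666 0.1525] car [-0.0825  0.1226] xang 100.53 z [ 0.001   0.0038 -1.    ] gap 0.0353 F [ 4.0947  7.1608 -5.8902] j6 1.36
 -> [0.4734 0.0659 0.152 ] tool total [-0.0006 -0.0005  0.0005] /8 [-0.0001 -0.0001  0.0001]
turn total deg [ 0.0942 -0.2045  0.1255]
```

Tracking the arc well, so I continue.

Call:
{"fn": "play_rows", "kwargs": {"steps": [{"claw": 200,"dp": [-0.008,0,-0.0027],"angular": [0,0,0]},{"claw": 200,"dp": [-0.0082,0,-0.0021],"angular": [0,0,0]},{"claw": 200,"dp": [-0.0083,0,-0.0014],"angular": [0,0,0]},{"claw": 200,"dp": [-0.0084,0,-0.0007],"angular": [0,0,0]},{"claw": 200,"dp": [-0.0084,0,0],"angular": [0,0,0]},{"claw": 200,"dp": [-0.0084,0,0.0007],"angular": [0,0,0]},{"claw": 200,"dp": [-0.0083,0,0.0015],"angular": [0,0,0]},{"claw": 200,"dp": [-0.0081,0,0.0021],"angular": [0,0,0]}]}}

```text
clock: 25.27
tcp_pos: [0.4861, 0.0012, 0.1564]
orientation: [0.0, 0.639, 0.769, 0.002]
wrist_force: [1.4, 4.8, 6.7]
finger_gap: 0.0351
```

```bash
python3 -c "
from mv import *
t=w(-.083,.0556)
go([*t,.1546]);turn(100.4)"
```

```text
t 25.27 tcp [0.4861 0.0012 0.1564] car [-0.0823  0.0561] xang 100.53 z [ 0.0026  0.0025 -1.    ] gap 0.0351 F [1.4428 4.7539 6.686 ] j6 1.22
 -> [0.4854 0.0006 0.1546] tool total [-0.0005 -0.0007  0.0018] /8 [-0.0001 -0.0001  0.0002]
turn total deg [ 0.1747 -0.1117  0.1279]
```

Call:
{"fn": "play_rows", "kwargs": {"steps": [{"claw": 200,"dp": [-0.0079,0,0.003],"angular": [0,0,0]},{"claw": 200,"dp": [-0.0077,0,0.0038],"angular": [0,0,0]},{"claw": 200,"dp": [-0.0073,0,0.0043],"angular": [0,0,0]},{"claw": 200,"dp": [-0.007,0,0.0047],"angular": [0,0,0]},{"claw": 200,"dp": [-0.0066,0,0.0053],"angular": [0,0,0]},{"claw": 200,"dp": [-0.0061,0,0.0058],"angular": [0,0,0]},{"claw": 200,"dp": [-0.0056,0,0.0063],"angular": [0,0,0]},{"claw": 200,"dp": [-0.005,0,0.0067],"angular": [0,0,0]}]}}

```text
clock: 25.93
tcp_pos: [0.4963, -0.0538, 0.1164]
orientation: [0.002, 0.64, 0.768, -0.0]
wrist_force: [1.4, -2.5, 3.9]
finger_gap: 0.0352
```

```bash
python3 -c "
from mv import *
go()"
```

```text
t 25.93 tcp [ 0.4963 -0.0538  0.1164] car [-0.0821  0.0002] xang 100.41 z [ 0.0033 -0.0031 -1.    ] gap 0.0352 F [ 1.4482 -2.4519  3.8605] j6 1.12
```

The angle is about 2.02, past the high point. Releasing and lifting clear.

Call:
{"fn": "play_rows", "kwargs": {"steps": [{"claw": 60,"dp": [0,0,0],"angular": [0,0,0]},{"claw": 60,"dp": [0,0,0],"angular": [0,0,0]},{"claw": 60,"dp": [0,0,0],"angular": [0,0,0]},{"claw": 60,"dp": [0,0,0],"angular": [0,0,0]},{"claw": 60,"dp": [0,0,0],"angular": [0,0,0]},{"claw": 60,"dp": [0,0,-0.01],"angular": [0,0,0]},{"claw": 60,"dp": [0,0,-0.03],"angular": [0,0,0]},{"claw": 60,"dp": [0,0,-0.04],"angular": [0,0,0]}]}}

```text
clock: 26.6
tcp_pos: [0.4924, -0.051, 0.1938]
orientation: [-0.003, 0.639, 0.769, -0.002]
wrist_force: [1.6, 0.5, 0.2]
finger_gap: 0.0653
```

Call:
{"fn": "play_rows", "kwargs": {"steps": [{"claw": 60,"dp": [0,0,-0.03],"angular": [0,0,0]},{"claw": 60,"dp": [-0.035,0,0],"angular": [0,0,0]},{"claw": 60,"dp": [-0.035,0,0],"angular": [0,0,0]},{"claw": 60,"dp": [-0.035,0,0],"angular": [0,0,0]},{"claw": 60,"dp": [-0.035,0,0],"angular": [0,0,0]},{"claw": 60,"dp": [-0.035,0,0],"angular": [0,0,0]},{"claw": 60,"dp": [-0.035,0,0],"angular": [0,0,0]},{"claw": 60,"dp": [-0.035,0,0],"angular": [0,0,0]}]}}

```text
clock: 27.27
tcp_pos: [0.5394, -0.2942, 0.2261]
orientation: [0.0, 0.64, 0.769, -0.0]
wrist_force: [1.3, 0.4, -0.1]
finger_gap: 0.0654
```

```bash
python3 -c "
from mv import *
go();a=look()[180:330,170:450]
im,P,c=pts('side');b=im[180:330,230:450]
save('fin.png',np.vstack([cv2.resize(a,(560,300)),cv2.resize(b,(560,300))]))
im,P,c=pts('top');m=np.zeros((480,640),bool);m[240:320,290:345]=1
m&=(im.max(2)<60)&(P[:,:,2]>.1)&(P[:,:,2]<.15); q=np.median(P[m],0);print('grip',m.sum(),car(q),q[2])"
```

```text
t 27.27 tcp [ 0.5394 -0.2942  0.2261] car [-0.0831 -0.2441] xang 100.49 z [ 0.0004 -0.0007 -1.    ] gap 0.0654 F [ 1.3049  0.4244 -0.0767] j6 0.76
z~.095 blob [ 0.0673 -0.0653] n 135 cap fit 0.01679142750799656
z~.095 blob [0.067 0.   ] n 132 cap fit 0.017041217535734177
z~.095 blob [0.0672 0.0604] n 131 cap fit 0.016909755766391754
z~.095 blob [ 0.0372 -0.03  ] n 89 cap fit 0.019878972321748734
z~.095 blob [-0.0733  0.0845] n 69 cap fit 0.019578058272600174
z~.095 blob [-0.0842  0.0506] n 81 cap fit 0.026070604100823402
z~.095 blob [-0.1009  0.086 ] n 41 cap fit 0.017452344298362732
body [ 0.0675 -0.0653] (0.04649589955806732, 0.0458243153989315) ang 9.9 228
body [0.0674 0.    ] (0.04645301774144173, 0.04567880183458328) ang 10.8 220
body [0.0674 0.0603] (0.046047672629356384, 0.04535133019089699) ang 10.2 227
grip 92 [-0.0822  0.0011] 0.12903269471841117
```

View pics/fin.png

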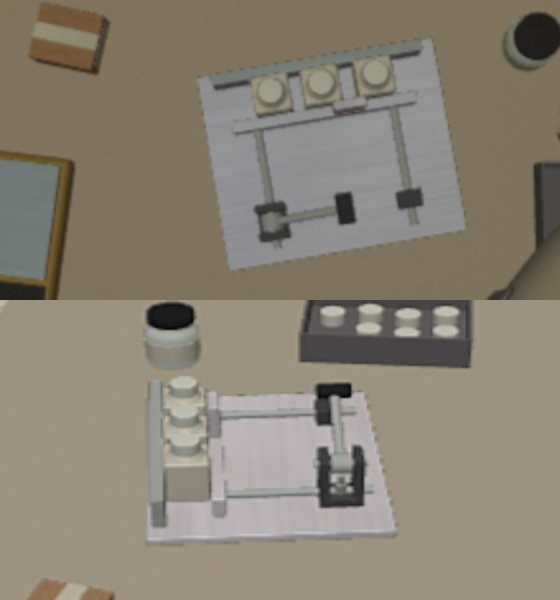

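The final view shows the three bottles in a straight row between rail and bar, the lever closed to the right (grip at crop (345,208)), and the jar and box untouched. Grip centre z is about 0.119 and y about 0, which matches the closed stop.

```bash
python3 -c "
from workcell import env
print(env.hand_in())"
```

```text
the job is handed in; nothing more can be done
None
```

The job is handed in at about 27 s of the 72 s allowed; the hand-in reports no verdict.

**What I did:** I took the bottle off the scale and stood it upright between the other two. I pushed the bar by its tab until it stopped moving at about 10 N. I then swung the lever by its T-handle to about 2.02 rad, past the high point, let go and moved the arm clear.

**Last checks from the top and side cameras:**
- **Row:** all three bottles stand upright at carrier x = 0.067 m, which is where they should be against the rail. Their yaws are 9.9 to 10.8°, and the carrier's is 10.4°.
- **Bar:** its tab is at x = 0.037 m, as expected for a snug fit.
- **Lever:** the grip is at y about 0.001 m and z about 0.119 m, which matches the closed stop to within 2–3 mm.
- **Bystanders:** the jar and box look to be where they started; I judged that by eye only.

**What went wrong on the way:**
- **Joint limit:** on the first approach joint 6 reached its range limit, so the arm stopped short with a slight tilt. I corrected that before touching anything.
- **Unexplained force:** when I opened the fingers after placing the bottle, about 6 N showed on the wrist. It was gone once I lifted, and I did not find the cause.

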